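# Slide the brass blank out over the filings bowl

### The arm

A 7-joint arm with a two-finger parallel gripper is mounted at the origin on a cart in front of the work surface, level with it; the furniture and walls round the work are solid. World frame = base frame: x ahead of the robot, y to its left, z up, the work surface at z = 0. Lengths are in m, angles in degrees, forces in N, time in s.
With the tool pointing down it reaches from about 0.4 to 0.9 m from the base axis. Payload 5.5 kg.
Tool frame: the origin (TCP) lies on the centre line of the jaws, within the pads' length; the fingertips stand 8 mm ahead of it and the grasp point (between the pads) lies 11 mm behind it (manip.tips_ahead is the z of the fingertips in the tool frame, in m); z points along the fingers, y is the direction in which the jaws open and shut (so a half turn about z gives the same grasp; the last joint's range is limited). The gripper opens to 92 mm and grips with 3 to 60 N. Pads are 19 mm wide; open, the fingers measure 130 mm over their backs; the gripper's body (75 mm by 190 mm) begins 47 mm behind the grasp point.
Start: joints at [81.314, 28.699, -24.465, 88.831, 12.651, 65.22, -12.049], TCP at [0.262, -0.595, 0.235] pointing down, gripper open.
Joint ranges: [-164.97, 164.97], [-17.58, 116.51], [-87.97, 89.64], [11.32, 138.91], [-80.73, 260.73], [10.89, 115.49], [-147.41, 147.41]. Speed limits (degrees/s): [147.25, 147.25, 180, 180, 180, 180, 180].

### API

Orientations are given as a 3x3 rotation matrix whose columns are the frame's x, y, z axes.
In Python, from station import manip gives the robot as it stands.
- The arm moves only by the tool jog_arm, never from a script. Its argument "series" is a list of rows, each a list of 2 entries, a list of its own where there are three numbers: the shift along the tool's x, y, z in units of 50 mm (1.0 is 50 mm), then the turn about the tool's z in units of 5 degrees (1.0 is 5 degrees). In form: [[[tx, ty, tz], yaw], ...]. A call has 1 to 5 rows; each row shifts and turns the pose as measured when the row begins, along the tool's axes as they then stand; what a row does not reach is not made up. A row lasts 1/10 s, in which the tool goes at most 50 mm and 8.59 degrees, less where a joint would pass 70% of its speed; a pose out of reach is approached as far as the arm can. A call is refused whole if a number of a shift passes 1 or a number of a turn 1, either way. A call with a gripper value outside its range is refused whole. "jaw" is the opening, from 0 (shut) to 1 (fully open), set as the call begins (left out, the last holds). The fingers move at their own pace and stop on an object; "force" is the grip in N (left out, the last holds). Time passes only in rows, so rows that do not move let the fingers close. It gives the time, the measured TCP pose, the force and the opening at its end, in the units of the state.
- manip.read_state(): the state, without advancing time (a new reading comes with each control period).
- manip.grab_frame(name): name is "side" or "top" or "wrist"; returns a dict with "color" (400x640x3 uint8, red, green, blue), "fx", "fy", "cx", "cy" (pixels), "dist_coeffs" ([k1, k2, p1, p2, k3] as OpenCV has them; the pictures are not rectified), "rvec" (rotation vector, rad) and "tvec" (3), from world to camera coordinates, as OpenCV has them. Camera axes: x right, y down, z forward; pixel columns grow to the right and rows downward; lengths in m; the calibration is good to about 2 mm. A picture is of the moment at which its call begins. There is no depth.
- manip.hand_in(): hands the job in, once; it reports no verdict.
The state is a dict: "t": time; "joint_positions": joint angles; "dq": joint speeds; "joint_torque": joint torques, N m; "position": TCP position; "eef_rot": TCP orientation; "ft_force": force on the tool from outside, world axes, zero at the start; "torque": the same for the moment, N m; "grip_width": finger opening in m.
Only numpy, scipy, OpenCV 4.12 (cv2) and the standard library are available. Lean on these libraries where they do the work, as an engineer would, in place of code of your own. Each camera call takes 0.05 s, during which the arm holds its last target. There are 200 camera calls.

### The job

Get the brass label blank ready for filing: with your fingertips, push it on the wooden filing rest until it lies flat and straight against the steel fence, with about a third of its length sticking out over the end of the rest where the white bowl stands. Only push it, do not lift or tip it, leave the other things where they are, and take your fingers clear at the end.

Things in the scene. Friction and masses are not known exactly. Their poses are not given: they have to be found in the camera images.
- blank: Loose flat brass plate with a small dark screw-hole mark in each corner, 50 (x) by 100 (y) by 6 (z) mm, 0.23 kg or so; origin at the centre of its underside. It lies on the filing rest with its long side roughly along the fence, some 12 to 22 mm short of it, up to 0.15 rad askew.
- rest: Fixed dark wooden filing rest. Its board, 90 (x) by 200 (y) by 14 mm, has its top 60 mm above the counter; the foot below is 66 by 130 mm. Origin on the counter under its middle; y along it, x across it away from the robot. A steel fence 8 mm thick and 8 mm high runs along the whole far side, inner face at x = +37 mm. Ends (y = +-100 mm) and near side (x = -45 mm) are open; the top is z = 60 mm.
- bowl: Loose white porcelain bowl, 108 mm across, 36 mm high, standing on the counter half under one end of the rest, the left (its +y) or the right (its -y); it marks the end over which the blank must stick out. Origin at the centre of its underside.
- tape_roll: Loose flat roll of pale masking tape, about 90 mm across, 19 mm high, on the counter under the other end of the rest. Origin at the centre of its underside. Leave alone.
- fitting: Loose small stepped brass fitting standing upright behind the rest, 22 by 26 by 36 mm high. Origin under its centre. Leave alone.
- salve_tin: Loose round tin with green lid behind the rest, 65 mm across, 25 mm high. Origin under its centre. Leave alone.
- wood_punch: Loose wooden punch standing upright behind the rest, 31 mm across, 45 mm high. Origin under its centre. Leave alone.
- pliers: Loose flat pliers with red handles lying to the left, 134 mm long, 11 mm high. Origin under their centre. Leave alone.

How it is judged (in metres and radians):
At the end, for the whole second after the job is handed in: The blank lies flat and still on the rest (tilt under 0.05 rad), along the fence within 0.08 rad and with its middle within 5 mm of touching it, and 20 to 45 mm of its 100 mm length sticks out over the end of the rest on the bowl's side (((y of bowl in the frame of rest above 0 m and y of blank in the frame of rest between 0.07 and 0.095 m) or (y of bowl in the frame of rest below 0 m and y of blank in the frame of rest between -0.095 and -0.07 m)) and x of blank in the frame of rest between 0.007 and 0.016 m and angle between the y axis of blank and the y axis of rest, either way round below 0.08 rad and angle between blank's own z axis and vertical below 0.05 rad and height (world z) of blank between 0.057 and 0.064 m and linear speed of blank below 0.01 m/s).
It fails at once if the blank is lifted or tipped, or falls off the rest (height (world z) of blank above 0.068 m or height (world z) of blank below 0.05 m or angle between blank's own z axis and vertical above 0.15 rad).
It fails at once if the bowl or the roll of tape is moved more than 15 mm or tipped (distance of any of bowl, tape_roll from where it was at the start of the episode above 0.015 m or angle between any of bowl, tape_roll's own z axis and vertical above 0.4 rad).
It fails at once if the fitting, tin, punch or pliers are moved more than 15 mm or tipped (distance of any of fitting, salve_tin, wood_punch, pliers from where it was at the start of the episode above 0.015 m or angle between any of fitting, salve_tin, wood_punch, pliers's own z axis and vertical above 0.4 rad).
It also fails if it takes over 48 s, if anything falls off the work surface, if the arm or the gripper's body presses on something with over 40 N, if the wrist force passes 120 N, or if a joint passes its speed limit or range.

## Working session

There is one attempt and no reset: what is moved stays moved. The work goes in short steps, Python scripts to look and compute and a tool call to move; the robot and the scene stay as the last step left them, time stands still between calls to the robot, and variables do not carry over. Pictures are saved under pics/ and viewed, about 8 in all and at most 12, crops included, and the job is handed in when it is done.

Besides the shell and the picture viewer there is one more tool, called after "Emit:" as a command line: name --argument value ..., lists and objects as JSON in quotes. jog_arm: Moves the arm, as the interface text tells. Its arguments: {"type":"object","properties":{"series":{"type":"array"},"jaw":{"type":"number"},"force":{"type":"number"}},"required":["series"]}

```bash
mkdir -p pics; cat > h.py <<'E'
import numpy as np, cv2
from station import manip
def grab(n,save=None):
    f=manip.grab_frame(n)
    if save: cv2.imwrite('pics/'+save,f['color'][:,:,::-1])
    return f
def cam(f):
    K=np.array([[f['fx'],0,f['cx']],[0,f['fy'],f['cy']],[0,0,1.]]);return K,np.array(f['dist_coeffs'],float),np.array(f['rvec'],float),np.array(f['tvec'],float)
def back(f,px,z):
    K,d,r,t=cam(f);R=cv2.Rodrigues(r)[0]
    u=cv2.undistortPoints(np.array(px,float).reshape(-1,1,2),K,d).reshape(-1,2)
    D=np.c_[u,np.ones(len(u))]@R;c=-R.T@t
    return c+D*((z-c[2])/D[:,2])[:,None]
def proj(f,P):
    K,d,r,t=cam(f);return cv2.projectPoints(np.array(P,float).reshape(-1,1,3),r,t,K,d)[0].reshape(-1,2)
E
python3 - <<'E'
from h import *
for n in('top','side'):
    f=grab(n,n+'0.png');K,d,r,t=cam(f);print(n,-cv2.Rodrigues(r)[0].T@t)
s=manip.read_state();print(s['t'],s['position'],s['eef_rot'],s['ft_force'],s['grip_width'],manip.tips_ahead)
E
```

```text
top [0.24369573 0.33670545 1.25946838]
side [ 0.40106628 -0.35144456  0.49605787]
0.1 [ 0.26169031 -0.59433503  0.23379195] [[ 9.15178609e-01  4.03048011e-01 -6.43524476e-04]
 [ 4.03048521e-01 -9.15177203e-01  1.60536340e-03]
 [ 5.80995938e-05 -1.72856583e-03 -9.99998504e-01]] [-0.49346578 -0.3394694  -0.89394686] 0.09160980963491813 0.008
```

View pics/top0.png

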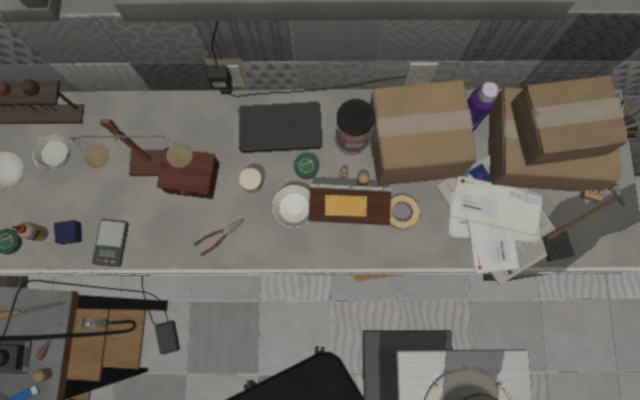

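View pics/side0.png

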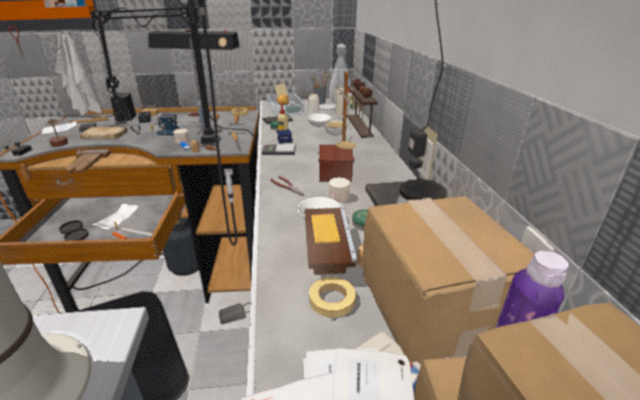

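The top view shows the blank at about (346,206) on the rest, which spans (310–390, 180–224). The bowl is at the left (+y) end at (293,206) and the tape is at (403,210). The side view agrees. Next I'll measure them.

```bash
python3 - <<'E'
from h import *
f=grab('top');im=f['color']
hsv=cv2.cvtColor(im,cv2.COLOR_RGB2HSV)
m=cv2.inRange(hsv,(15,140,150),(30,255,255));m[:185]=0;m[225:]=0;m[:,:315]=0;m[:,385:]=0
c=max(cv2.findContours(m,cv2.RETR_EXTERNAL,cv2.CHAIN_APPROX_NONE)[0],key=cv2.contourArea)
print('area',cv2.contourArea(c))
P=back(f,c.reshape(-1,2),0.066)[:,:2]
r=cv2.minAreaRect((P*1000).astype(np.float32));print('blank',r)
cr=cv2.resize(im[170:240,260:430],None,fx=4.7,fy=4.7,interpolation=cv2.INTER_CUBIC)
cv2.imwrite('pics/c1.png',cr[:,:,::-1])
E
```

```text
area 1.0
blank ((479.4342956542969, 258.7672424316406), (1.718345046043396, 8.677515983581543), 44.84006118774414)
```

View pics/c1.png

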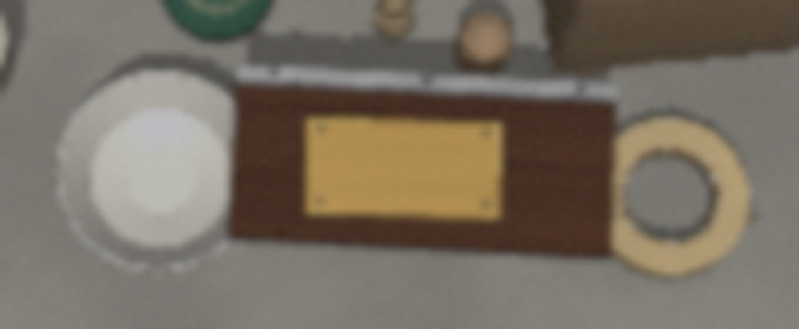

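The crop shows:
- **Fence:** its inner line runs (235,84)–(613,101).
- **Board:** the near corners are (231,238) and (612,255).
- **Blank:** its corners are (305,116), (502,122), (501,219) and (304,216).
- **Bowl:** it stands at the left end (+y).

```bash
python3 - <<'E'
from h import *
f=grab('top')
u=lambda p:(np.array(p,float)+.5)/4.7-.5+[260,170]
F=back(f,u([(235,84),(613,101)]),.060);N=back(f,u([(231,238),(612,255)]),.060)
B=back(f,u([(305,116),(502,122),(501,219),(304,216)]),.066)
print(F,N,'\n',B)
y=(F[0]-F[1]+N[0]-N[1])[:2];print('len',np.linalg.norm(y)/2);y/=np.linalg.norm(y);x=np.array([y[1],-y[0]])
if x[0]<0:x=-x
mid=((F[0]+F[1])[:2]/2-37e-3*x + (N[0]+N[1])[:2]/2+45e-3*x)/2
print('width F-N',(F.mean(0)-N.mean(0))[:2]@x,'mid',mid,'yaw',np.degrees(np.arctan2(y[1],y[0])-np.pi/2))
b=B[:,:2]-mid;print('blank in rest',np.c_[b@x,b@y],'c',b.mean(0)@x,b.mean(0)@y)
s=manip.read_state();print(s['t'])
from scipy.spatial.transform import Rotation
# other things centres
for n,p,z in(('bowl',(148,165),.036),('tape',(678,196),.019),('punch',(484,38),.045),('fit',(395,14),.036)):
    P=back(f,u([p]),z)[0,:2];print(n,P,(P-mid)@x,(P-mid)@y)
E
```

```text
[[0.54275259 0.36775612 0.06      ]
 [0.53251872 0.17001806 0.06      ]] [[0.46081268 0.36980258 0.06      ]
 [0.45085068 0.17330778 0.06      ]] 
 [[0.52392127 0.33121091 0.066     ]
 [0.5201656  0.22890907 0.066     ]
 [0.46891853 0.23065039 0.066     ]
 [0.47103526 0.33204839 0.066     ]]
len 0.19737491650598982
width F-N 0.08183334928882678 mid [0.50072843 0.27001649] yaw -2.932599774876469
blank in rest [[ 0.02003169  0.06230085]
 [ 0.02151482 -0.04005916]
 [-0.02975422 -0.04094198]
 [-0.03282791  0.06043153]] c -0.005258905188902339 0.010432811546412658
0.2
bowl [0.50472075 0.41453096] -0.003406433493674728 0.1445294690946441
tape [0.48981321 0.13122304] -0.003800088029465992 -0.13917012644933302
punch [0.57101407 0.23549464] 0.07195977292599297 -0.030880741331132378
fit [0.58705625 0.28231666] 0.0855854772505428 0.016700693331396444
```

```bash
python3 - <<'E'
from h import *
f=grab('top');g=grab('side')
print('box base corner',back(g,[(367,287),(420,345)],0.0))
for z in(0,.1,.15,.2):print(z,back(f,[(377,181),(473,176)],z)[:,:2].ravel(),back(g,[(365,212)],z)[0,:2])
E
python3 - <<'E'
import sys;sys.path.insert(0,'.')
from h import *
s=manip.read_state();R=np.array(s['eef_rot']);p=np.array(s['position'])
y=np.deg2rad(90-2.93);ya=np.array([np.cos(np.pi/2-np.deg2rad(2.93)),np.sin(y)]);print(ya)
mid=np.array([.5007,.2700]);xa=np.array([ya[1],-ya[0]])
for r in((-.005,-.080),(.012,.082)):print(mid+r[0]*xa+r[1]*ya)
E
```

```text
box base corner [[0.5646155  0.16276207 0.        ]
 [0.61807378 0.02032681 0.        ]]
0 [ 0.57406746  0.19456265  0.5862418  -0.05589287] [0.62626507 0.43528293]
0.1 [ 0.54783641  0.20584858  0.55904413 -0.02472112] [0.58086738 0.27668702]
0.15 [ 0.53472089  0.21149155  0.54544529 -0.00913525] [0.55816854 0.19738907]
0.2 [0.52160537 0.21713452 0.53184645 0.00645063] [0.5354697  0.11809111]
[0.05111586 0.99869273]
[0.49161727 0.19036016]
[0.51687581 0.35127941]
```

Emit:
jog_arm --series '[[[0,0,0],1],[[0,0,0],1],[[0,0,0],1],[[0,0,0],1],[[0,0,0],1]]' --jaw 0

```text
t: 0.8
position: [0.2615, -0.5943, 0.2336]
eef_rot: [[0.999, -0.038, -0.0], [-0.038, -0.999, 0.002], [-0.0, -0.002, -1.0]]
ft_force: [-0.5, -0.5, 0.3]
grip_width: 0.0561
```

Emit:
jog_arm --series '[[[0,-0.4,0],0.3],[[0.2,-0.8,0],0],[[0.2,-0.8,0],0],[[0.2,-0.8,0],0],[[0.2,-0.8,0],0]]'

```text
t: 1.3
position: [0.3107, -0.4183, 0.2323]
eef_rot: [[0.997, -0.079, -0.001], [-0.079, -0.997, -0.001], [-0.001, 0.001, -1.0]]
ft_force: [0.8, -0.5, 0.0]
grip_width: 0.0165
```

Emit:
jog_arm --series '[[[0.2,-0.8,0],0],[[0.2,-0.8,0],0],[[0.2,-0.8,0],0],[[0.2,-0.8,0],0],[[0.2,-0.8,0],0]]'

```text
t: 1.8
position: [0.378, -0.2148, 0.2328]
eef_rot: [[0.997, -0.08, 0.0], [-0.08, -0.997, -0.004], [0.0, 0.004, -1.0]]
ft_force: [0.9, -0.3, 0.2]
grip_width: 0.0007
```

Emit:
jog_arm --series '[[[0.2,-0.8,0],-0.33],[[0.2,-0.8,0],0],[[0.2,-0.8,0],0],[[0.2,-0.8,0],0],[[0.2,-0.8,0],0]]'

```text
t: 2.3
position: [0.4409, -0.01, 0.2336]
eef_rot: [[0.999, -0.051, 0.005], [-0.051, -0.999, -0.008], [0.005, 0.008, -1.0]]
ft_force: [2.1, -0.3, -0.1]
grip_width: 0.0004
```

Emit:
jog_arm --series '[[[0.2,-0.8,0],0],[[0.2,-0.8,0],0],[[0.2,-0.8,0],0],[[0,0,0],0]]'

```text
t: 2.7
position: [0.4788, 0.1199, 0.2346]
eef_rot: [[0.999, -0.043, 0.01], [-0.043, -0.999, -0.005], [0.01, 0.005, -1.0]]
ft_force: [-0.6, 0.1, 0.7]
grip_width: 0.0008
```

Emit:
jog_arm --series '[[[0.1,-0.66,0],0.1],[[0.1,-0.66,0.5],0],[[0,0,0.9],0],[[0,0,0.9],0],[[0,0,0],0]]'

```text
t: 3.2
position: [0.4964, 0.187, 0.1178]
eef_rot: [[0.999, -0.052, 0.015], [-0.052, -0.999, -0.005], [0.015, 0.004, -1.0]]
ft_force: [-2.4, -0.7, -0.4]
grip_width: 0.0004
```

```bash
python3 - <<'E'
from h import *
f=grab('wrist','w1.png');g=grab('top')
mid=np.array([.5007,.2700]);ya=np.array([.0511,.9987]);xa=np.array([ya[1],-ya[0]])
s=manip.read_state();p=np.array(s['position']);print(p,(p[:2]-mid)@xa,(p[:2]-mid)@ya)
im=cv2.resize(g['color'][170:240,260:430],None,fx=4.7,fy=4.7,interpolation=cv2.INTER_CUBIC)
w=cv2.resize(f['color'],(800,500))
cv2.imwrite('pics/w1c.png',w[:,:,::-1])
E
```

```text
[0.49992659 0.18859461 0.12287387] 0.003387407454947179 -0.08133908306693094
```

View pics/w1c.png

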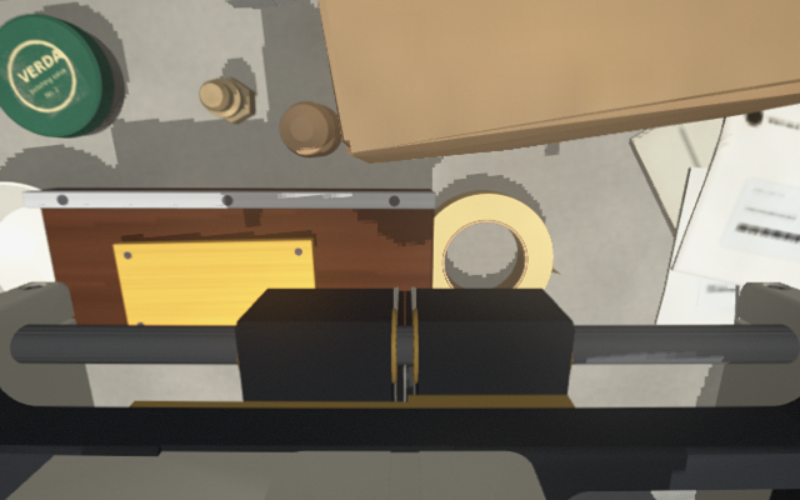

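The wrist view shows the blank's far edge at (115,243)–(313,240), the fence along row 207 and the shut fingers to the right of the blank. The box is clear of the gripper. I'll let the arm settle and check these against the wrist picture.

Emit:
jog_arm --series '[[[0,0,0],0],[[0,0,0],0],[[0,0,0],0]]'

```text
t: 3.6
position: [0.504, 0.1887, 0.1293]
eef_rot: [[0.998, -0.055, 0.033], [-0.055, -0.998, -0.001], [0.033, -0.001, -0.999]]
ft_force: [-0.5, -0.2, 0.8]
grip_width: 0.0002
```

```bash
cat >> h.py <<'E'
mid=np.array([.5007,.2700]);ya=np.array([.0511,.9987]);xa=np.array([ya[1],-ya[0]])
def rest(P):
    b=np.atleast_2d(P)[:,:2]-mid;return np.c_[b@xa,b@ya]
def where():
    s=manip.read_state();p=np.array(s['position']);R=np.array(s['eef_rot']);print('t',s['t'],'rest xy',rest(p).round(4),'z',p[2].round(4),'x ax',R[:,0].round(3),'z ax',R[:,2].round(3),'F',np.round(s['ft_force'],1))
E
python3 - <<'E'
from h import *
where()
f=grab('wrist','w2.png');im=f['color'];hsv=cv2.cvtColor(im,cv2.COLOR_RGB2HSV)
m=cv2.inRange(hsv,(18,130,150),(28,255,255));print(hsv[210,150],hsv[200,330])
c=max(cv2.findContours(m,cv2.RETR_EXTERNAL,cv2.CHAIN_APPROX_NONE)[0],key=cv2.contourArea);x,y,w,h=cv2.boundingRect(c);print(x,y,w,h)
where()
E
```

```text
t 3.6 rest xy [[ 0.0075 -0.081 ]] z 0.1293 x ax [ 0.998 -0.055  0.033] z ax [ 0.033 -0.001 -0.999] F [-0.5 -0.2  0.8]
[ 22 153 240] [ 11 138 109]
109 201 151 60
t 3.65 rest xy [[ 0.0077 -0.0809]] z 0.1294 x ax [ 0.998 -0.055  0.033] z ax [ 0.033 -0.001 -0.999] F [ 0.9 -0.1  0.6]
```

Emit:
jog_arm --series '[[[-0.1,0,0.2],0],[[-0.1,0,0.2],0],[[-0.1,0,0.2],0],[[0,0,0],0]]'

```text
t: 4.05
position: [0.4896, 0.189, 0.0978]
eef_rot: [[0.998, -0.056, 0.035], [-0.056, -0.998, -0.002], [0.035, -0.0, -0.999]]
ft_force: [0.3, -0.9, 0.6]
grip_width: 0.0005
```

```bash
python3 - <<'E'
from h import *
where()
f=grab('wrist');where()
E
```

```text
t 4.05 rest xy [[-0.007  -0.0815]] z 0.0978 x ax [ 0.998 -0.056  0.035] z ax [ 0.035 -0.002 -0.999] F [ 0.3 -0.9  0.6]
t 4.1 rest xy [[-0.0063 -0.0812]] z 0.0984 x ax [ 0.998 -0.056  0.036] z ax [ 0.036 -0.001 -0.999] F [ 0.2 -0.4  0.3]
```

Emit:
jog_arm --series '[[[0,0,0.18],0],[[0,0,0.18],0],[[0,0,0.15],0],[[0,0,0],0],[[0,0,0],0]]'

```text
t: 4.6
position: [0.4915, 0.1895, 0.07]
eef_rot: [[0.998, -0.056, 0.036], [-0.056, -0.998, -0.001], [0.036, -0.001, -0.999]]
ft_force: [0.5, -0.5, 0.3]
grip_width: 0.0003
```

Emit:
jog_arm --series '[[[0,-0.1,0],0],[[0,-0.1,0],0],[[0,-0.1,0],0],[[0,-0.1,0],0],[[0,-0.1,0],0]]'

```text
t: 5.1
position: [0.4938, 0.2166, 0.071]
eef_rot: [[0.998, -0.057, 0.037], [-0.057, -0.998, -0.0], [0.037, -0.002, -0.999]]
ft_force: [-0.6, 0.4, -0.3]
grip_width: 0.0003
```

Emit:
jog_arm --series '[[[0,-0.1,0],0],[[0,-0.1,0],0],[[0,-0.1,0],0],[[0,-0.1,0],0],[[0,-0.1,0],0]]'

```text
t: 5.6
position: [0.4953, 0.2409, 0.0711]
eef_rot: [[0.998, -0.058, 0.036], [-0.058, -0.998, -0.005], [0.037, 0.003, -0.999]]
ft_force: [-0.5, -3.8, 3.4]
grip_width: 0.0002
```

```bash
python3 - <<'E'
from h import *
where()
f=grab('wrist','w3.png');g=grab('top')
im=cv2.resize(g['color'][170:240,260:430],(800,329),interpolation=cv2.INTER_CUBIC)
w=cv2.resize(f['color'][100:300],(800,250))
cv2.imwrite('pics/c3.png',np.vstack([im,w])[:,:,::-1])
E
```

```text
t 5.6 rest xy [[-0.0039 -0.0294]] z 0.0711 x ax [ 0.998 -0.058  0.037] z ax [ 0.036 -0.005 -0.999] F [-0.5 -3.8  3.4]
```

View pics/c3.png

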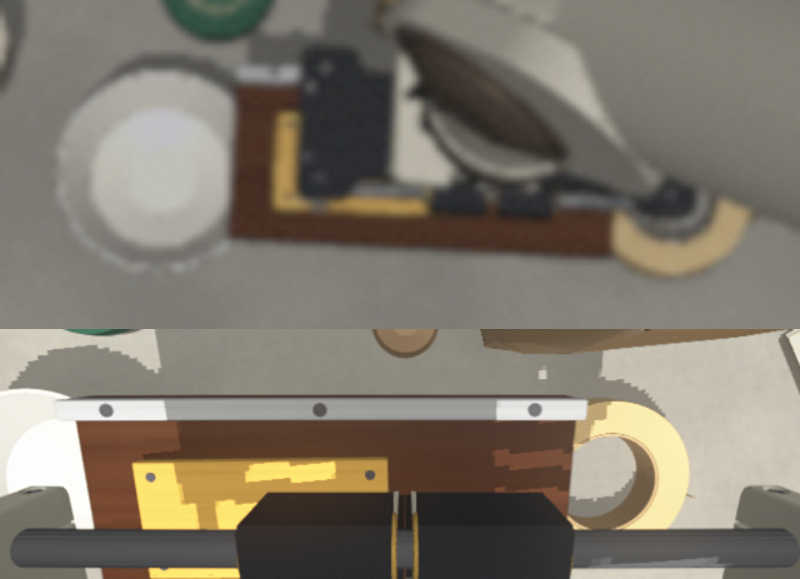

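So far the blank has slid about 19 mm to the left and stays straight. Its right end is at (388,460) in the lower half of the picture, which puts the tip contact about 8 mm from the TCP. I need about 53 mm more.

Emit:
jog_arm --series '[[[0,-0.1,0],0],[[0,-0.1,0],0],[[0,-0.1,0],0],[[0,-0.1,0],0],[[0,-0.1,0],0]]'

```text
t: 6.2
position: [0.4972, 0.2668, 0.071]
eef_rot: [[0.998, -0.059, 0.036], [-0.059, -0.998, -0.006], [0.037, 0.004, -0.999]]
ft_force: [-0.6, -3.8, 2.5]
grip_width: 0.0003
```

Emit:
jog_arm --series '[[[0,-0.1,0],0],[[0,-0.1,0],0],[[0,-0.1,0],0],[[0,-0.1,0],0],[[0,0,0],0]]'

```text
t: 6.7
position: [0.4984, 0.2903, 0.0711]
eef_rot: [[0.998, -0.057, 0.037], [-0.057, -0.998, -0.005], [0.037, 0.003, -0.999]]
ft_force: [0.1, -1.7, 1.4]
grip_width: 0.0004
```

```bash
python3 - <<'E'
from h import *
where()
f=grab('wrist');g=grab('top')
im=cv2.resize(g['color'][170:240,260:430],(800,329),interpolation=cv2.INTER_CUBIC)
w=cv2.resize(f['color'][100:300],(800,250))
cv2.imwrite('pics/c4.png',np.vstack([im,w])[:,:,::-1])
E
```

```text
t 6.7 rest xy [[-0.0034  0.0201]] z 0.0711 x ax [ 0.998 -0.057  0.037] z ax [ 0.037 -0.005 -0.999] F [ 0.1 -1.7  1.4]
```

View pics/c4.png

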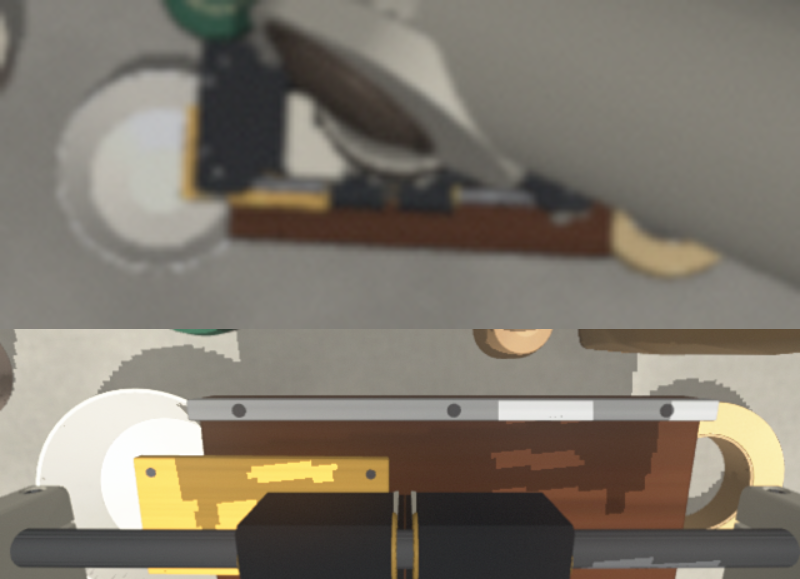

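The blank now sticks out about 26–28 mm: its left end is at 184 and the board end at 233 in the top crop (134 and 203 in the wrist view). I'll push 4–5 mm more, back off and set up for the cross push.

Emit:
jog_arm --series '[[[0,-0.05,0],0],[[0,-0.05,0],0],[[0,0,0],0],[[0,0.1,0],0],[[0,0.1,0],0]]'

```text
t: 7.3
position: [0.4977, 0.2861, 0.071]
eef_rot: [[0.998, -0.057, 0.037], [-0.057, -0.998, -0.003], [0.037, 0.001, -0.999]]
ft_force: [0.2, -0.5, 0.0]
grip_width: -0.0
```

Emit:
jog_arm --series '[[[0,0.1,0],0],[[0,0,-0.3],0],[[0,0,-0.3],0],[[0,0,-0.3],0],[[0,0,0],0]]'

```text
t: 7.8
position: [0.4956, 0.2811, 0.1203]
eef_rot: [[0.998, -0.057, 0.037], [-0.057, -0.998, -0.001], [0.037, -0.002, -0.999]]
ft_force: [1.2, -0.1, -0.1]
grip_width: 0.0002
```

```bash
python3 - <<'E'
from h import *
where()
E
```

```text
t 7.8 rest xy [[-0.0056  0.0109]] z 0.1203 x ax [ 0.998 -0.057  0.037] z ax [ 0.037 -0.001 -0.999] F [ 1.2 -0.1 -0.1]
```

Emit:
jog_arm --series '[[[-0.2,-0.28,0],-0.07],[[-0.2,-0.28,0],0],[[-0.2,-0.28,0],0],[[-0.2,-0.28,0],0],[[-0.2,-0.28,0],0]]' --jaw 0.55

```text
t: 8.3
position: [0.4524, 0.3538, 0.122]
eef_rot: [[0.997, -0.058, 0.043], [-0.058, -0.998, 0.002], [0.043, -0.004, -0.999]]
ft_force: [-0.0, 0.6, 0.5]
grip_width: 0.0359
```

Emit:
jog_arm --series '[[[0,0,0],0],[[0,0,0],0],[[0,0,0],0]]'

```text
t: 8.6
position: [0.451, 0.3565, 0.123]
eef_rot: [[0.998, -0.053, 0.045], [-0.053, -0.999, 0.003], [0.044, -0.006, -0.999]]
ft_force: [0.1, 1.0, -0.3]
grip_width: 0.0503
```

```bash
python3 - <<'E'
from h import *
where()
f=grab('wrist');g=grab('top')
im=cv2.resize(g['color'][170:240,260:430],(800,329),interpolation=cv2.INTER_CUBIC)
w=cv2.resize(f['color'][100:300],(800,250))
cv2.imwrite('pics/c5.png',np.vstack([im,w])[:,:,::-1])
E
```

```text
t 8.6 rest xy [[-0.0541  0.0839]] z 0.123 x ax [ 0.998 -0.053  0.044] z ax [ 0.045  0.003 -0.999] F [ 0.1  1.  -0.3]
```

View pics/c5.png

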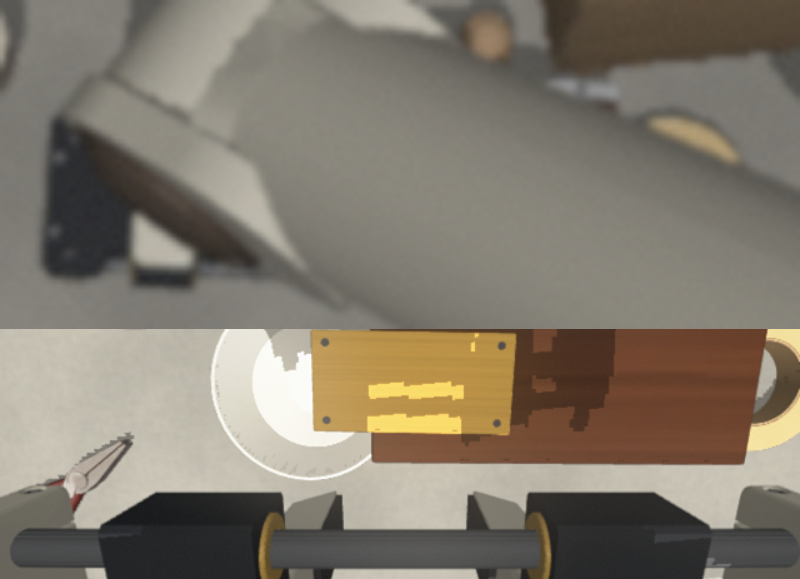

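The wrist view shows the blank at (313–515, 332–435) with its near edge about 15 mm inside the board's near edge (row 462). It sticks out about 29 mm, and the open fingers are centred on it. I'll lower and then push across.

Emit:
jog_arm --series '[[[-0.05,0,0.25],0],[[0,0,0.25],0],[[0,0,0.25],0],[[0,0,0.2],0],[[0,0,0],0]]'

```text
t: 9.2
position: [0.4521, 0.3524, 0.0696]
eef_rot: [[0.997, -0.059, 0.043], [-0.059, -0.998, 0.0], [0.043, -0.003, -0.999]]
ft_force: [0.2, 0.1, 0.4]
grip_width: 0.0507
```

```bash
python3 - <<'E'
from h import *
where()
E
```

```text
t 9.2 rest xy [[-0.0527  0.0798]] z 0.0696 x ax [ 0.997 -0.059  0.043] z ax [ 0.043  0.    -0.999] F [0.2 0.1 0.4]
```

Emit:
jog_arm --series '[[[0.08,0,0.003],-0.09],[[0.08,0,0.003],0],[[0.08,0,0.003],0],[[0.08,0,0.003],0],[[0.08,0,0.003],0]]'

```text
t: 9.7
position: [0.4727, 0.3519, 0.0696]
eef_rot: [[0.998, -0.049, 0.042], [-0.049, -0.999, 0.0], [0.041, -0.002, -0.999]]
ft_force: [-0.4, 1.0, -1.2]
grip_width: 0.0504
```

```bash
python3 - <<'E'
from h import *
where()
E
```

```text
t 9.7 rest xy [[-0.0322  0.0804]] z 0.0696 x ax [ 0.998 -0.049  0.041] z ax [ 0.042  0.    -0.999] F [-0.4  1.  -1.2]
```

Emit:
jog_arm --series '[[[0.06,0,0.002],0],[[0.05,0,0.002],0],[[0.04,0,0.002],0]]'

```text
t: 10.0
position: [0.4807, 0.3514, 0.0697]
eef_rot: [[0.998, -0.05, 0.041], [-0.05, -0.999, 0.0], [0.041, -0.002, -0.999]]
ft_force: [-2.4, -0.1, -0.6]
grip_width: 0.0505
```

Emit:
jog_arm --series '[[[0.04,0,0.002],0],[[0.04,0,0.002],0]]'

```text
t: 10.2
position: [0.481, 0.3516, 0.0694]
eef_rot: [[0.998, -0.049, 0.035], [-0.049, -0.999, -0.001], [0.035, -0.0, -0.999]]
ft_force: [-6.6, -0.3, 5.2]
grip_width: 0.0504
```

```bash
python3 - <<'E'
from h import *
where()
f=grab('wrist')
w=cv2.resize(f['color'][0:300],(800,375))
cv2.imwrite('pics/c6.png',w[:,:,::-1]);where()
E
```

```text
t 10.2 rest xy [[-0.0238  0.0805]] z 0.0694 x ax [ 0.998 -0.049  0.035] z ax [ 0.035 -0.001 -0.999] F [-6.6 -0.3  5.2]
t 10.25 rest xy [[-0.0238  0.0805]] z 0.0694 x ax [ 0.998 -0.049  0.035] z ax [ 0.035 -0.002 -0.999] F [-6.7 -1.   4.9]
```

View pics/c6.png

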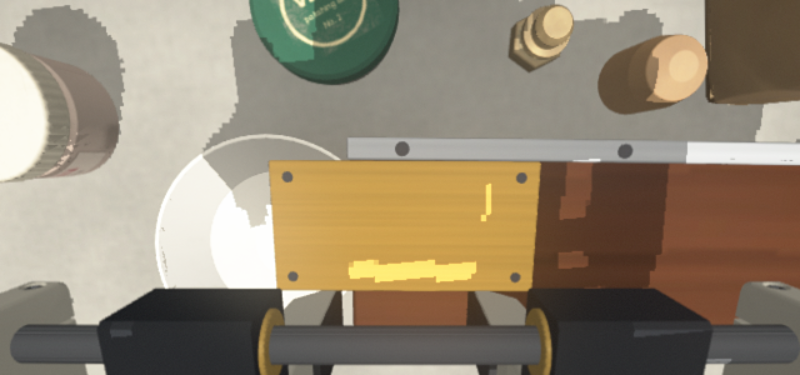

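The blank's far edge (row 161) lies along the fence, the contact force is 6.7 N, and the overhang is (348−269)/271 ≈ 29%. I'll back off and clear the arm.

Emit:
jog_arm --series '[[[-0.1,0,0],0],[[-0.2,0,0],0],[[-0.2,0,0],0],[[0,0,-0.3],0],[[0,0,-0.3],0]]'

```text
t: 10.75
position: [0.4529, 0.3524, 0.099]
eef_rot: [[0.998, -0.048, 0.035], [-0.048, -0.999, -0.003], [0.035, 0.001, -0.999]]
ft_force: [0.1, 0.0, -0.2]
grip_width: 0.0505
```

Emit:
jog_arm --series '[[[0,0,-0.4],0],[[0,0.5,-0.5],0],[[0,0.7,-0.4],0],[[-0.2,0.8,0],0],[[-0.2,0.8,0],0]]'

```text
t: 11.25
position: [0.429, 0.2196, 0.1761]
eef_rot: [[0.998, -0.038, 0.051], [-0.039, -0.999, 0.01], [0.05, -0.012, -0.999]]
ft_force: [-0.2, -0.2, -0.1]
grip_width: 0.0506
```

Emit:
jog_arm --series '[[[-0.2,0.8,0],0],[[-0.2,0.8,0],0],[[-0.2,0.8,0],0],[[-0.2,0.8,0],0],[[0,0,0],0]]'

```text
t: 11.75
position: [0.3836, 0.0515, 0.1802]
eef_rot: [[0.997, -0.045, 0.066], [-0.045, -0.999, 0.011], [0.065, -0.014, -0.998]]
ft_force: [-0.4, 1.3, -0.5]
grip_width: 0.0504
```

```bash
python3 - <<'E'
from h import *
where()
g=grab('top')
im=cv2.resize(g['color'][170:240,260:430],None,fx=4.7,fy=4.7,interpolation=cv2.INTER_CUBIC)
cv2.imwrite('pics/c7.png',im[:,:,::-1])
E
```

```text
t 11.75 rest xy [[-0.1058 -0.2242]] z 0.1802 x ax [ 0.997 -0.045  0.065] z ax [ 0.066  0.011 -0.998] F [-0.4  1.3 -0.5]
```

View pics/c7.png

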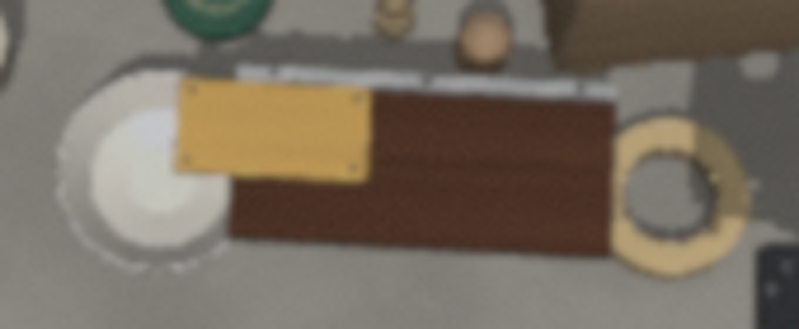

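The final crop shows the blank at (178,77), (371,89), (368,184), (175,171), parallel to the fence. The bowl, tape and other things are where they were. I'll check the numbers and hand in.

```bash
python3 - <<'E'
from h import *
f=grab('top');u=(np.array([(178,77),(371,89),(368,184),(175,171)])+.5)/4.7-.5+[260,170]
r=rest(back(f,u,.066));c=r.mean(0);d=r[0]-r[1]+r[3]-r[2];print(c,'ang',np.arctan2(d[0],d[1]))
if .072<c[1]<.093 and .004<c[0]<.019: print(manip.hand_in())
E
```

```text
[0.01182768 0.07860909] ang 0.020626426125235534
the job is handed in; nothing more can be done
None
```

The job is handed in: the blank lies flat and straight against the steel fence, sticking out about 29 mm over the bowl's end of the rest. I pushed it along the rest with shut fingertips, then across against the fence with two spread fingertips (about 7 N), and moved the arm clear.

| Last check (rest frame) | Measured | Allowed |
|---|---|---|
| x of blank | 11.8 mm | 7 to 16 mm |
| y of blank | 78.6 mm | 70 to 95 mm |
| Angle to the rest | 0.02 rad | below 0.08 rad |

- **Overhang:** the wrist camera gave about 29% of the blank's length, which agrees with the top camera.
- **Other things:** the bowl, tape, fitting, tin and punch looked unmoved in the last top picture. The pliers were outside that view; the arm never came down near them.
- **Tool tilt:** the tool picked up a lean of 2 to 4 degrees from fast moves, with no visible effect on the blank.
- **Time:** about 12 s of the 48 s allowed.
- **Disagreement:** I first took the fingertips to be 19 mm thick, but they turned out to be about 8 mm, so I corrected the push distance partway.

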